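Hold a sprung upright square with a set square

TASK

The aluminium upright on the small dark base plate is sprung and leans out of square. Pick up the standing steel set square by its blade, set its foot flat on the plate in front of the upright and press it into the corner, about centred on the upright, until the foot sits flush on the plate, the blade lies flush along the upright and the upright is pushed fully back to vertical. Finish while still gripping the square and pressing it firmly against both plate and upright, never letting go of it there, and leave the other things on the bench where they are.

Things in the scene. Friction and masses are not known exactly. Their poses are not given: they have to be found in the camera images.
- blade_grip (a point): Point at which to grip the set square: on its upright steel blade, 85 mm above the underside of its foot, 19 mm behind the outer (front) face of the blade, midway through its thickness. The blade is 36 mm (x) by 10 mm (y, the direction to grip across), its top 105 mm above the underside of the foot. Axes as the square's: x points from the foot's tail to the outer face, z up.
- heel (a point): The outer corner of the set square: front end of the foot's underside, in the middle of its width, in the plane of the blade's outer face. Axes: x out of the blade's outer face, y across, z up along the blade.
- set_square: The set square (bright steel blade, blue flanged foot), about 0.2 kg, that stands on the bench on its foot (80 mm long in x, 28 mm wide in y, 14 mm high); the blade rises from the front (+x) end of the foot, its outer face flush with the foot's end. Origin: centre of the foot's underside, 40 mm behind the heel.
- corner (a point): Where the heel has to go: on the top of the base plate (12 mm above the bench), at the foot of the upright's front face when vertical, in the middle of its width. Axes: x points horizontally into the upright (the direction to push), y along the corner, z up.
- base_plate: Dark steel plate 160 (x) x 110 (y) x 12 mm with rows of small holes, fixed to the bench; origin at the centre of its underside. The corner lies 40 mm from it along +x, so 120 mm of plate lie in front of the upright. Two hinge lugs (12 mm high, 25 to 33 mm to either side in y) flank the upright's foot and start flush with its front face.
- upright: Aluminium upright, 44 mm wide (y), 20 mm deep (x), its top 95 mm above the plate, on a hinge at its foot. Origin on the hinge pin, 8 mm behind its front face and 6 mm above the plate. A spring leans it 0.12 rad towards the place of the square (its top about 11 mm forward); pushed back at the top with some 3 N it comes up to vertical, where a firm stop holds it. It leans forward again when let go.
- upright_face (a point): Middle of the upright's front face, 48 mm above the plate; its z axis runs up along the face (vertical when the upright is square), x into the upright. Square, plate and upright have ground, smooth faces (friction about 0.25 between them), so a few newtons of the downward push are carried by the upright's face when the square is pressed hard against it.
- petri_dish_1: Bystander: round clear petri dish, 92 mm across, 15 mm high; origin at its underside's centre.
- petri_dish_2: Bystander: round clear petri dish, 92 mm across, 15 mm high; origin at its underside's centre.
- cf_blank: Bystander: round steel blank flange, 70 mm across, 13 mm high; origin at its underside's centre.
- spanner: Bystander: steel spanner, 150 mm long, 8 mm high, lying on the bench; origin at its underside's centre.
- screwdriver_yellow: Bystander: screwdriver with yellow handle, 182 mm long, 26 mm high, lying on the bench; origin at its underside's centre.
Mind the look-alikes: they are no part of the job. Leave any purple look-alike of the set_square alone.

How it is judged:
By the outcome, as a careful person would: the job done as asked, in the order asked, and still so for the second after the job is handed in, while the arm keeps its last pose, push and grip.
It also fails if it takes over 46 s, if anything falls off the work surface, if the arm or the gripper's body presses on something with over 40 N, if the wrist force passes 120 N, or if a joint passes its speed limit or range.

ROBOT

A 6-joint arm with a two-finger parallel gripper is mounted at the origin on a cart in front of the work surface, level with it; the furniture and walls round the work are solid. World frame = base frame: x ahead of the robot, y to its left, z up, the work surface at z = 0. Lengths are in mm, angles in degrees, forces in N, time in s.
With the tool pointing down it reaches from about 250 to 775 mm from the base axis. Payload 8.9 kg.
Tool frame: the origin (TCP) lies on the centre line of the jaws, within the pads' length; the fingertips stand 11 mm ahead of it and the grasp point (between the pads) lies 8 mm behind it; z points along the fingers, y is the line along which they close (so a half turn about z gives the same grasp; the last joint's range is limited). The gripper opens to 85 mm and grips with 20 to 120 N. Pads are 22 mm wide; open, the fingers measure 114 mm over their backs; the gripper's body (76 mm by 85 mm) begins 54 mm behind the grasp point. The pads swing forward as they close: fully open they stand 13 mm farther back than shut.
Start: joints at [-83.554, 16.656, -8.789, 64.555, 0, 82.019], TCP at [130.804, -508.443, 221.705] pointing down, gripper open.
Joint ranges: [-144.48, 144.48], [-52.06, 99.96], [-74.48, 78.29], [-112.23, 115.85], [-86.99, 84.42], [-180, 180]. Speed limits (degrees/s): [127.2, 127.2, 159.86, 180, 180, 180].

INTERFACE

Orientations are given as a 3x3 rotation matrix whose columns are the frame's x, y, z axes.
In Python, from bench import manip gives the robot as it stands. The module is installed in compiled form; this text tells all that it offers.
- The arm moves only by the tool jog_arm, never from a script. Its argument "targets" is one flat list of numbers, 6 for each row, row after row: the shift along the world's x, y, z in m, then the turn, a rotation vector about the world's x, y, z in rad. In form: [tx, ty, tz, rx, ry, rz, tx, ty, tz, rx, ry, rz, ...]. A call has 1 to 5 rows; each row shifts and turns the commanded pose from where the row before left it; what a row does not reach is not made up. A row lasts 1/8 s, in which the tool goes at most 62.5 mm and 10.7 degrees, less where a joint would pass 70% of its speed; a pose out of reach is approached as far as the arm can. A call is refused whole if a number of a shift passes 0.0625 or a number of a turn 0.188, either way. A call with a gripper value outside its range is refused whole. "fingers" is the opening, from 0 (shut) to 1 (fully open), set as the call begins (left out, the last holds). The fingers move at their own pace and stop on an object; "force" is the grip in N (left out, the last holds). Time passes only in rows, so rows that do not move let the fingers close. It gives the time, the measured TCP pose, the force, the opening and the grip force at its end, in the units of the state.
- manip.state(): the state, without advancing time (a new reading comes with each control period).
- manip.get_image(name): name is "side" or "top" or "wrist"; returns a dict with "image" (384x512x3 uint8, red, green, blue), "range_z" (384x512 float32, mm along the optical axis (not along the pixel's ray), 0 where there is no reading), "camera_matrix" (3x3 intrinsics, pixels), "extrinsics" (4x4, takes a point from world to camera coordinates); the wrist camera has in their place "T_tool_cam" (4x4, takes a point from camera to tool coordinates, whose origin is the TCP and whose axes are the flange's). Camera axes: x right, y down, z forward; pixel columns grow to the right and rows downward; lengths in mm; the calibration is good to about 2 mm. A picture is of the moment at which its call begins: read the wrist's pose just before it.
- manip.finish_job(): hands the job in; it is judged then, once.
The state is a dict: "time": time; "joint_positions": joint angles; "qvel": joint speeds; "joint_torque": joint torques, N m; "tool_pos": TCP position; "ee_rot": TCP orientation; "ft_force": force on the tool from outside, world axes, zero at the start; "torque": the same for the moment, N m; "finger_gap": finger opening in mm; "gripper_force": force on a finger pad.
Only numpy, scipy, OpenCV 4.12 (cv2) and the standard library are available. Lean on these libraries where they do the work, as an engineer would, in place of code of your own. Each camera call takes 0.05 s, during which the arm holds its last target. There are 200 camera calls.

## Working session

There is one attempt and no reset: what is moved stays moved. The work goes in short steps, Python scripts to look and compute and a tool call to move; the robot and the scene stay as the last step left them, time stands still between calls to the robot, and variables do not carry over. Pictures are saved under pics/ and viewed, at most 10 in all, crops included, and the job is handed in when it is done.

Besides the shell and the picture viewer there is one more tool, called as name(argument=value, ...), one argument or row to a line, values as JSON. jog_arm: Moves the arm, as the interface text tells. Its arguments: {"type":"object","properties":{"targets":{"type":"array","items":{"type":"number"}},"fingers":{"type":"number"},"force":{"type":"number"}},"required":["targets"]}

```bash
mkdir -p pics
cat > h.py <<'E'
from bench import manip
import numpy as np, cv2
def grab(n):
    s=manip.state(); d=manip.get_image(n); d['state']=s
    if n=='wrist':
        T=np.eye(4);T[:3,:3]=np.array(s['ee_rot']);T[:3,3]=s['tool_pos']
        d['c2w']=T@np.array(d['T_tool_cam'])
    else: d['c2w']=np.linalg.inv(np.array(d['extrinsics']))
    return d
def pts(d):
    z=d['range_z'];K=np.array(d['camera_matrix']);v,u=np.mgrid[:384,:512]
    p=np.stack([(u-K[0,2])/K[0,0]*z,(v-K[1,2])/K[1,1]*z,z],-1)
    p=p@d['c2w'][:3,:3].T+d['c2w'][:3,3]; p[z<=0]=np.nan
    return p
def save(n,im): cv2.imwrite('pics/'+n+'.png',im[...,::-1])
E
python3 - <<'E'
from h import *
a=grab('top');b=grab('side')
save('both0',cv2.resize(np.vstack([a['image'],b['image']]),(450,675))[:600] if 0 else np.hstack([cv2.resize(a['image'],(400,300)),cv2.resize(b['image'],(400,300))]))
save('top0',a['image']);save('side0',b['image'])
np.savez('s0.npz',top=pts(a),side=pts(b),ti=a['image'],si=b['image'])
print(a['c2w'].round(2),b['c2w'].round(2),a['camera_matrix'],b['camera_matrix'])
s=manip.state();print(s)
E
```

```text
[[-2.00000e-02 -9.90000e-01  1.70000e-01  3.51510e+02]
 [-1.00000e+00  3.00000e-02  1.00000e-02 -3.76000e+00]
 [-2.00000e-02 -1.70000e-01 -9.90000e-01  1.46513e+03]
 [ 0.00000e+00  0.00000e+00  0.00000e+00  1.00000e+00]] [[-9.70000e-01 -1.20000e-01  2.10000e-01  3.03390e+02]
 [-2.40000e-01  4.50000e-01 -8.60000e-01  1.06262e+03]
 [ 0.00000e+00 -8.90000e-01 -4.70000e-01  6.72790e+02]
 [ 0.00000e+00  0.00000e+00  0.00000e+00  1.00000e+00]] [[496.52434121   0.         258.61164765]
 [  0.         496.52434121 177.71523709]
 [  0.           0.           1.        ]] [[401.6993744    0.         255.26235993]
 [  0.         401.6993744  191.42726874]
 [  0.           0.           1.        ]]
{'time': 0.1, 'joint_positions': array([-8.35543355e+01,  1.66861922e+01, -8.82527422e+00,  6.45559179e+01,
       -1.45075409e-03,  8.20195877e+01]), 'qvel': array([-0.02202559, -0.21873309,  0.06027562, -0.0371484 ,  0.05738157,
        0.02117294]), 'joint_torque': array([ 1.34791600e-03, -5.37976384e+01,  3.31918001e+01,  9.30777343e-03,
       -2.59873868e-04,  2.08533201e-06]), 'tool_pos': array([ 130.75150394, -508.04355286,  221.1948691 ]), 'ee_rot': array([[ 9.68469883e-01,  2.49130611e-01, -1.57188130e-04],
       [ 2.49130622e-01, -9.68469191e-01,  1.16580253e-03],
       [ 1.38205235e-04, -1.16820502e-03, -9.99999308e-01]]), 'ft_force': array([-0.79801423, -0.2117849 , -0.57201009]), 'torque': array([ 0.02411539,  0.0117543 , -0.00301385]), 'gripper_force': 0.0, 'finger_gap': 85.43926545999675}
```

View pics/top0.png

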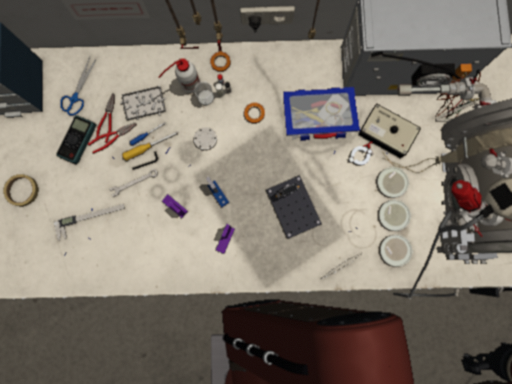

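View pics/side0.png

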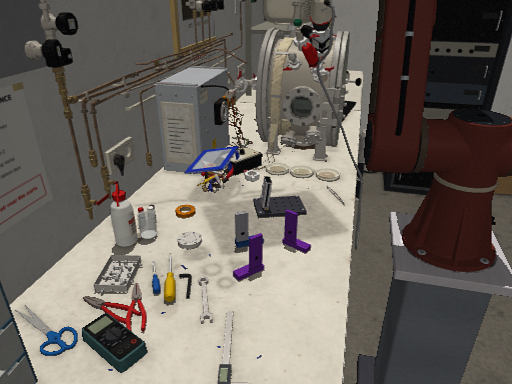

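The top view shows the blue-footed square at about (215,192), the plate at (293,207) with the upright near its upper end (285,188), and purple look-alikes at (175,206) and (225,238). The side view agrees: square at (241,230), upright at (266,193).

Run:
```python
from h import *
D=np.load('s0.npz');P=D['top'];I=D['ti']
hsv=cv2.cvtColor(I,cv2.COLOR_RGB2HSV)
def roi(u0,u1,v0,v1):
    m=np.zeros((384,512),bool);m[v0:v1,u0:u1]=1;return m
# square foot
m=(hsv[...,0]>100)&(hsv[...,0]<120)&(hsv[...,1]>110)&roi(195,235,175,212)
p=P[m];print('blue',m.sum(),np.nanpercentile(p[:,2],[5,50,95]))
r=cv2.minAreaRect(p[p[:,2]<30][:,:2].astype(np.float32));print(r,cv2.boxPoints(r).round(1).tolist())
m=roi(195,235,175,212)&(P[...,2]>60);p=P[m];print('blade',m.sum(),p.mean(0) if len(p) else 0)
if len(p): r=cv2.minAreaRect(p[:,:2].astype(np.float32));print(r, np.percentile(p[:,2],[5,50,95]))
# plate
m=(I.max(-1)<90)&roi(255,330,170,245)&(np.abs(P[...,2]-12)<7)
m=cv2.morphologyEx(m.astype(np.uint8),cv2.MORPH_OPEN,np.ones((3,3)))>0
p=P[m];r=cv2.minAreaRect(p[:,:2].astype(np.float32));print('plate',m.sum(),np.median(p[:,2]),r,cv2.boxPoints(r).round(1).tolist())
m=roi(255,330,165,245)&(P[...,2]>70);p=P[m];print('upr',m.sum())
if len(p): r=cv2.minAreaRect(p[:,:2].astype(np.float32));print(r,p.mean(0))
c=np.hstack([cv2.resize(I[165:250,190:335],None,fx=4,fy=4,interpolation=cv2.INTER_CUBIC)])
save('crop0',c)
```

```text
blue 147 [ 8.86831693 14.62235686 20.49844654]
((552.0236206054688, 133.74887084960938), (72.96918487548828, 24.51239013671875), 32.49191665649414) [[514.7000122070312, 124.5], [527.7999877929688, 103.80000305175781], [589.4000244140625, 143.0], [576.2000122070312, 163.6999969482422]]
blade 56 [570.01484385 144.54642371 101.46484782]
((572.1495971679688, 146.00775146484375), (36.70344924926758, 9.25554084777832), 32.61455535888672) [ 73.69962406 104.52807039 110.19450169]
plate 1607 12.268510711363888 ((509.18243408203125, -86.60224151611328), (157.62806701660156, 108.53687286376953), 22.53755760192871) [[415.6000061035156, -66.69999694824219], [457.20001220703125, -166.89999389648438], [602.7999877929688, -106.5], [561.2000122070312, -6.300000190734863]]
upr 131
((550.5962524414062, -71.18400573730469), (27.97703742980957, 44.48063278198242), 20.82364845275879) [547.3650534  -71.09983026 106.00609028]
```

View pics/crop0.png

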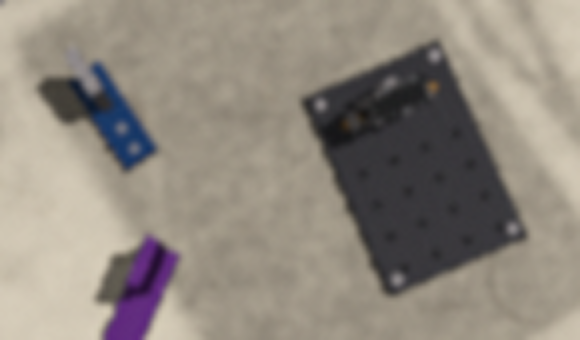

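Plate and upright agree with the given sizes: yaw about 22.5°, corner about (546,-71). The square has yaw 32.5° and its grip point is near (572,147). I'm setting off.

jog_arm(
  targets=[0.034, 0.05, 0, 0, 0, 0.03, 0.034, 0.05, 0, 0, 0, 0.03, 0.034, 0.05, 0, 0, 0, 0.03, 0.034, 0.05, 0, 0, 0, 0.03, 0.034, 0.05, 0, 0, 0, 0.03],
  fingers=0.5,
)

```text
time: 0.72
tool_pos: [301.4, -256.7, 221.7]
ee_rot: [[0.92, 0.391, 0.0], [0.391, -0.92, -0.0], [0.0, 0.0, -1.0]]
ft_force: [1.5, -0.6, 0.7]
finger_gap: 42.6
gripper_force: 0.0
```

jog_arm(
  targets=[0.034, 0.05, 0, 0, 0, 0.03, 0.034, 0.05, 0, 0, 0, 0.03, 0.034, 0.05, 0, 0, 0, 0.03, 0.034, 0.05, 0, 0, 0, 0.03, 0.034, 0.05, 0, 0, 0, 0.03],
)

```text
time: 1.35
tool_pos: [471.6, -6.5, 221.6]
ee_rot: [[0.851, 0.525, 0.0], [0.525, -0.851, -0.0], [-0.0, 0.0, -1.0]]
ft_force: [1.0, -1.7, -0.4]
finger_gap: 43.0
gripper_force: 0.0
```

jog_arm(
  targets=[0.034, 0.05, 0, 0, 0, 0.016, 0, 0, 0, 0, 0, 0, 0, 0, 0, 0, 0, 0],
)

```text
time: 1.72
tool_pos: [504.2, 41.6, 221.2]
ee_rot: [[0.843, 0.538, -0.001], [0.538, -0.843, -0.0], [-0.001, -0.001, -1.0]]
ft_force: [0.3, -0.8, 0.5]
finger_gap: 42.7
gripper_force: 0.0
```

Run:
```python
from h import *
a=grab('wrist');s=a['state'];print(s['time'],s['tool_pos'],s['joint_positions'],np.array(s['ee_rot']).round(3).tolist())
P=pts(a);np.savez('w1.npz',p=P,i=a['image']);save('w1',a['image']);print(a['c2w'].round(2),np.array(a['T_tool_cam']).round(2))
print(s['finger_gap'],s['ft_force'])
```

```text
1.725 [504.24535995  41.62642719 221.23366907] [-3.55308114e+00  1.46693765e+01 -1.15811187e+01  6.38249689e+01
 -1.78405305e-02  1.43868688e+02] [[0.843, 0.538, -0.001], [0.538, -0.843, -0.0], [-0.001, -0.001, -1.0]]
[[ 5.4000e-01 -8.0000e-01 -2.8000e-01  5.7320e+02]
 [-8.4000e-01 -5.1000e-01 -1.7000e-01  8.7680e+01]
 [-0.0000e+00  3.3000e-01 -9.5000e-01  3.7238e+02]
 [ 0.0000e+00  0.0000e+00  0.0000e+00  1.0000e+00]] [[  -0.     -0.95   -0.33   82.71]
 [   1.      0.     -0.     -1.76]
 [   0.     -0.33    0.95 -151.25]
 [   0.      0.      0.      1.  ]]
42.72710045946136 [ 0.28901422 -0.77920407  0.4549096 ]
```

View pics/w1.png

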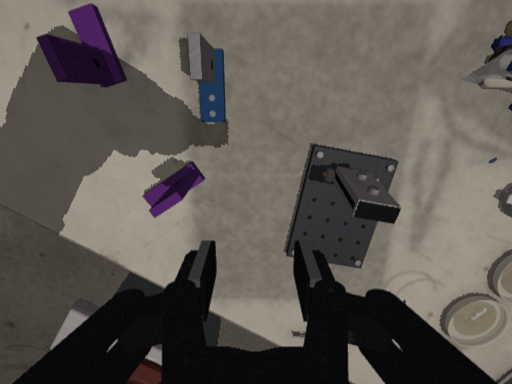

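The wrist view shows the square at (207,75), with its steel blade at the far end, and the plate at (345,205) with the leaning upright at (365,195). The purple ones are clear of it. I'll measure both from here.

Run:
```python
from h import *
D=np.load('w1.npz');P=D['p'];I=D['i'];hsv=cv2.cvtColor(I,cv2.COLOR_RGB2HSV)
def roi(u0,u1,v0,v1):
    m=np.zeros((384,512),bool);m[v0:v1,u0:u1]=1;return m
def rect(p,n):
    r=cv2.minAreaRect(p[:,:2].astype(np.float32));print(n,len(p),np.percentile(p[:,2],[5,50,95]).round(1),np.round(r[0],1),np.round(r[1],1),round(r[2],1),cv2.boxPoints(r).round(1).tolist())
R=roi(180,235,20,130)
b=(hsv[...,0]>100)&(hsv[...,0]<125)&(hsv[...,1]>100)&R&(P[...,2]>10)&(P[...,2]<20);rect(P[b],'foot')
rect(P[R&(P[...,2]>102)],'bladetop');rect(P[R&(P[...,2]>40)],'blade')
R=roi(275,405,135,275)
b=(I.max(-1)<95)&R&(abs(P[...,2]-12)<3);b=cv2.morphologyEx(b.astype(np.uint8),cv2.MORPH_OPEN,np.ones((3,3)))>0
rect(P[b],'plate');z=P[R][:,2];print('max',np.nanpercentile(z,99))
rect(P[R&(P[...,2]>100)],'uprtop')
f=R&(P[...,2]>40);rect(P[f],'upr')
```

```text
foot 1138 [11.6 13.  14.3] [552.  134.1] [78.2 27.9] 32.4 [[511.5, 124.9000015258789], [526.5, 101.30000305175781], [592.5, 143.1999969482422], [577.5999755859375, 166.8000030517578]]
bladetop 564 [102.7 103.9 105.1] [570.7 145.9] [35.8 10.2] 32.5 [[552.7999877929688, 140.60000610351562], [558.2999877929688, 132.0], [588.5, 151.1999969482422], [583.0, 159.8000030517578]]
blade 1013 [ 50.6 103.  104.9] [570.7 145.9] [35.9 10.3] 32.5 [[552.7999877929688, 140.60000610351562], [558.4000244140625, 131.89999389648438], [588.5999755859375, 151.10000610351562], [583.0999755859375, 159.8000030517578]]
plate 6419 [ 9.8 11.1 12.4] [508.2 -87.5] [160.2 110.3] 22.0 [[413.20001220703125, -66.4000015258789], [454.6000061035156, -168.60000610351562], [603.0999755859375, -108.5999984741211], [561.7999877929688, -6.300000190734863]]
max 259.38616467984815
uprtop 1944 [103.6 234.8 262. ] [532.8 -32.3] [ 23.5 126.4] 16.9 [[503.20001220703125, 24.799999237060547], [539.9000244140625, -96.19999694824219], [562.5, -89.30000305175781], [525.7000122070312, 31.700000762939453]]
upr 3113 [ 48.6 106.8 260. ] [535.8 -32.4] [ 33.5 126.2] 22.9 [[495.79998779296875, 19.299999237060547], [544.9000244140625, -97.0], [575.7000122070312, -84.0], [526.5999755859375, 32.29999923706055]]
```

jog_arm(
  targets=[0.0326, 0.0519, 0, 0, 0, 0, 0.0326, 0.0519, 0, 0, 0, 0, 0, 0, -0.05, 0, 0, 0, 0, 0, -0.05, 0, 0, 0, 0, 0, 0, 0, 0, 0],
)

```text
time: 2.4
tool_pos: [566.9, 143.6, 118.9]
ee_rot: [[0.844, 0.536, -0.007], [0.536, -0.844, -0.001], [-0.007, -0.003, -1.0]]
ft_force: [-0.4, 0.4, 0.5]
finger_gap: 43.0
gripper_force: 0.0
```

jog_arm(
  targets=[0, 0, -0.024, 0, 0, 0, 0, 0, -0.0207, 0, 0, 0, 0, 0, 0, 0, 0, 0],
)

```text
time: 2.78
tool_pos: [570.1, 144.4, 78.2]
ee_rot: [[0.844, 0.537, -0.0], [0.537, -0.844, -0.0], [-0.0, 0.0, -1.0]]
ft_force: [0.3, -0.3, 0.6]
finger_gap: 42.5
gripper_force: 0.0
```

jog_arm(
  targets=[0, 0, 0, 0, 0, 0, 0, 0, 0, 0, 0, 0, 0, 0, 0, 0, 0, 0, 0, 0, 0, 0, 0, 0],
  fingers=0,
  force=80,
)

```text
time: 3.28
tool_pos: [571.4, 145.1, 78.9]
ee_rot: [[0.843, 0.538, 0.003], [0.538, -0.843, -0.0], [0.002, 0.002, -1.0]]
ft_force: [0.7, -2.2, 6.7]
finger_gap: 7.9
gripper_force: 79.9
```

jog_arm(
  targets=[0, 0, 0.01, 0, 0, 0, 0, 0, 0.03, 0, 0, 0, 0, 0, 0.04, 0, 0, 0, 0, 0, 0.03, 0, 0, 0, 0, 0, 0, 0, 0, 0],
)

```text
time: 3.9
tool_pos: [571.6, 145.6, 189.9]
ee_rot: [[0.843, 0.538, 0.005], [0.538, -0.843, 0.001], [0.004, 0.002, -1.0]]
ft_force: [0.2, 0.0, -2.6]
finger_gap: 7.7
gripper_force: 78.7
```

jog_arm(
  targets=[-0.012, -0.038, 0, 0, 0, -0.036, -0.0155, -0.0495, 0, 0, 0, -0.036, -0.0155, -0.0495, 0, 0, 0, -0.036, -0.0155, -0.0495, 0, 0, 0, -0.036, -0.0155, -0.0495, 0, 0, 0, -0.036],
)

```text
time: 4.53
tool_pos: [494.6, -91.8, 186.0]
ee_rot: [[0.926, 0.377, -0.001], [0.377, -0.926, 0.001], [-0.001, -0.001, -1.0]]
ft_force: [0.1, 0.0, -1.8]
finger_gap: 7.9
gripper_force: 78.6
```

jog_arm(
  targets=[0, 0, 0, 0, 0, 0, 0, 0, -0.025, 0, 0, 0, 0, 0, -0.025, 0, 0, 0, 0, 0, 0, 0, 0, 0, 0, 0, 0, 0, 0, 0],
)

```text
time: 5.15
tool_pos: [496.3, -90.2, 137.5]
ee_rot: [[0.925, 0.379, 0.0], [0.379, -0.925, 0.0], [0.0, -0.0, -1.0]]
ft_force: [-0.4, 0.6, -1.7]
finger_gap: 7.8
gripper_force: 78.6
```

Run:
```python
from h import *
a=grab('wrist');s=a['state'];print(s['time'],s['tool_pos'],np.array(s['ee_rot']).round(3).tolist(),s['ft_force'],s['finger_gap'])
b=grab('side');P=pts(a);Q=pts(b)
np.savez('w2.npz',p=P,i=a['image'],q=Q,j=b['image'],q2=pts(grab('top')))
save('w2',np.hstack([cv2.resize(a['image'],(400,300)),cv2.resize(b['image'][140:290,180:380],(400,300))]))
```

```text
5.15 [496.25856908 -90.20578987 137.45605819] [[0.925, 0.379, 0.0], [0.379, -0.925, 0.0], [0.0, -0.0, -1.0]] [-0.36127326  0.63502991 -1.72139385] 7.829003096700192
```

View pics/w2.png

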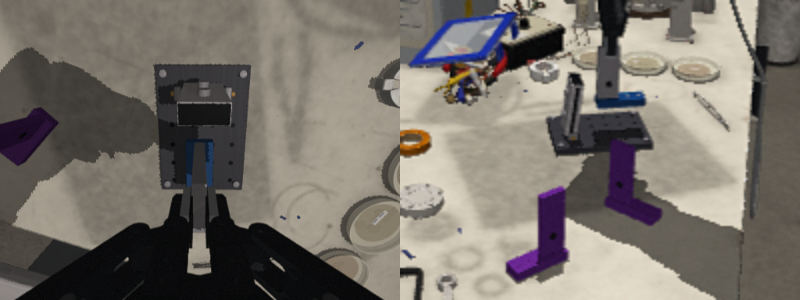

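The wrist view shows the square held upright in front of the upright, nearly in line with it, foot end at about (200,150). The side view shows it above the plate. I'll measure the offset and tilt.

Run:
```python
from h import *
D=np.load('w2.npz');P=D['p'];I=D['i'];hsv=cv2.cvtColor(I,cv2.COLOR_RGB2HSV)
t=np.array([496.26,-90.21]);yaw=np.arctan2(.379,.925);c,s=np.cos(yaw),np.sin(yaw)
L=P.copy();d=P[...,:2]-t;L[...,0]=d[...,0]*c+d[...,1]*s;L[...,1]=-d[...,0]*s+d[...,1]*c
def rect(p,n):
    r=cv2.minAreaRect(p[:,:2].astype(np.float32));print(n,len(p),np.percentile(p[:,2],[5,50,95]).round(1),np.round(r[0],1),np.round(r[1],1),round(r[2],1))
def st(m,n): 
    p=L[m];print(n,len(p),np.percentile(p,[2,50,98],axis=0).round(1).tolist())
b=(hsv[...,0]>100)&(hsv[...,0]<125)&(hsv[...,1]>90)&(abs(L[...,0])<60)&(abs(L[...,1])<30);st(b,'blue')
f=(abs(L[...,0]-18)<8)&(abs(L[...,1])<12)&(P[...,2]>52)&(P[...,2]<135);st(f,'outer face')
p=L[f];A=np.c_[p[:,1],p[:,2],np.ones(len(p))];print('dx/dy,dx/dz,x0',np.linalg.lstsq(A,p[:,0],rcond=None)[0])
hs=[(z,np.percentile(p[abs(p[:,2]-z)<5][:,1],[3,97]).round(1)) for z in (75,90,105) if (abs(p[:,2]-z)<5).sum()>5];print(hs)
R=np.zeros((384,512),bool);R[75:250,180:330]=1
b=R&(I.max(-1)<95)&(abs(P[...,2]-12)<3)&(L[...,0]>-90);b=cv2.morphologyEx(b.astype(np.uint8),cv2.MORPH_OPEN,np.ones((3,3)))>0
rect(L[b],'plate')
u=(L[...,0]>30)&(L[...,0]<85)&(abs(L[...,1])<50)&(P[...,2]>102)&(P[...,2]<112);st(u,'uprtop');rect(L[u],'uprtop')
u=(L[...,0]>30)&(L[...,0]<85)&(abs(L[...,1])<50)&(P[...,2]>50)&(P[...,2]<112);rect(L[u],'upr')
# side cam: foot underside tilt
Q=D['q'];J=D['j'];h=cv2.cvtColor(J,cv2.COLOR_RGB2HSV);d=Q[...,:2]-t
x=d[...,0]*c+d[...,1]*s;y=-d[...,0]*s+d[...,1]*c
m=(h[...,0]>100)&(h[...,0]<125)&(h[...,1]>90)&(x>-75)&(x<30)&(abs(y)<25)&(Q[...,2]>30)
p=np.c_[x[m],y[m],Q[m][:,2]];print('side blue',len(p),np.percentile(p,[2,50,98],axis=0).round(1).tolist())
for a in range(-60,25,12):
    q=p[abs(p[:,0]-a)<6]
    if len(q)>3: print(a,np.percentile(q[:,2],[5,95]).round(1),q[:,1].mean().round(1))
```

```text
blue 1670 [[-28.5, -21.4, 61.5], [7.2, -0.3, 72.0], [17.9, 22.1, 234.8]]
outer face 784 [[10.9, -11.1, 58.7], [17.7, 1.0, 87.7], [18.3, 10.9, 133.8]]
dx/dy,dx/dz,x0 [ 0.02966951  0.02811762 14.41263095]
[(75, array([-11.4,  11.4])), (90, array([-3. ,  6.2])), (105, array([-3.3,  6. ]))]
plate 11484 [ 9.9 11.1 12.2] [11.8 -2.3] [110.  160.1] 89.7
uprtop 2256 [[42.1, -23.2, 103.5], [52.6, -2.4, 107.3], [61.5, 18.5, 109.2]]
uprtop 2256 [104.5 107.3 108.8] [51.7 -2.5] [44.8 20.3] 89.8
upr 3242 [ 65.6 106.7 108.7] [57.3 -2.4] [31.4 44.9] 0.3
side blue 154 [[-56.3, -14.6, 60.8], [-21.6, 12.3, 71.9], [18.7, 20.4, 317.1]]
-60 [63.  73.9] 7.3
-48 [ 63.1 401. ] 8.2
-36 [63.  74.9] 7.4
-24 [62.8 74.8] 8.0
-12 [60.8 78.6] 12.2
0 [62.6 75. ] 13.9
12 [ 63.5 230.5] 8.3
24 [ 66.4 309.4] 8.9
```

jog_arm(
  targets=[0.0015, -0.0036, -0.015, 0, 0, -0.004, 0, 0, -0.02, 0, 0, 0, 0, 0, -0.006, 0, 0, 0, 0, 0, 0, 0, 0, 0, 0, 0, 0, 0, 0, 0],
)

```text
time: 5.92
tool_pos: [497.9, -94.4, 96.5]
ee_rot: [[0.927, 0.374, 0.001], [0.374, -0.927, -0.0], [0.001, 0.001, -1.0]]
ft_force: [-0.3, -0.7, -2.0]
finger_gap: 8.1
gripper_force: 78.6
```

jog_arm(
  targets=[0, 0, -0.002, 0, 0, 0, 0, 0, -0.002, 0, 0, 0, 0, 0, 0, 0, 0, 0],
)

```text
time: 6.3
tool_pos: [497.4, -94.2, 91.9]
ee_rot: [[0.927, 0.374, -0.0], [0.374, -0.927, 0.0], [-0.0, -0.0, -1.0]]
ft_force: [-0.2, 0.3, -2.9]
finger_gap: 8.1
gripper_force: 78.6
```

jog_arm(
  targets=[0, 0, -0.001, 0, 0, 0, 0, 0, -0.0005, 0, 0, 0, 0, 0, 0, 0, 0, 0],
)

```text
time: 6.68
tool_pos: [497.8, -94.4, 90.9]
ee_rot: [[0.927, 0.374, 0.001], [0.374, -0.927, -0.0], [0.0, 0.001, -1.0]]
ft_force: [-0.2, -0.3, 4.2]
finger_gap: 7.7
gripper_force: 79.5
```

jog_arm(
  targets=[0.0065, 0.0026, 0, 0, 0, 0, 0.0065, 0.0026, 0, 0, 0, 0, 0.0065, 0.0026, 0, 0, 0, 0, 0.0037, 0.0015, 0, 0, 0, 0, 0, 0, 0, 0, 0, 0],
)

```text
time: 7.3
tool_pos: [521.5, -84.9, 90.9]
ee_rot: [[0.927, 0.375, 0.001], [0.375, -0.927, -0.0], [0.001, 0.001, -1.0]]
ft_force: [-1.1, -0.5, 6.4]
finger_gap: 7.7
gripper_force: 79.8
```

jog_arm(
  targets=[0.0037, 0.0015, 0, 0, 0, 0, 0.002, 0.0008, 0, 0, 0, 0, 0, 0, 0, 0, 0, 0],
)

```text
time: 7.68
tool_pos: [526.8, -82.7, 90.9]
ee_rot: [[0.927, 0.374, 0.0], [0.374, -0.927, -0.001], [0.0, 0.001, -1.0]]
ft_force: [-2.9, -1.7, 7.2]
finger_gap: 8.1
gripper_force: 79.9
```

jog_arm(
  targets=[0.0014, 0.0006, 0, 0, 0, 0, 0, 0, 0, 0, 0, 0],
)

```text
time: 7.92
tool_pos: [527.9, -82.3, 90.9]
ee_rot: [[0.927, 0.374, -0.0], [0.374, -0.927, -0.001], [-0.0, 0.001, -1.0]]
ft_force: [-2.8, -1.4, 7.8]
finger_gap: 8.0
gripper_force: 80.1
```

jog_arm(
  targets=[0.0014, 0.0006, 0, 0, 0, 0, 0, 0, 0, 0, 0, 0],
)

```text
time: 8.18
tool_pos: [529.1, -81.8, 90.9]
ee_rot: [[0.927, 0.374, -0.0], [0.374, -0.927, -0.001], [-0.001, 0.001, -1.0]]
ft_force: [-3.8, -2.0, 8.2]
finger_gap: 7.7
gripper_force: 80.1
```

jog_arm(
  targets=[0.0009, 0.0004, 0, 0, 0, 0, 0, 0, 0, 0, 0, 0],
)

```text
time: 8.43
tool_pos: [529.7, -81.5, 90.9]
ee_rot: [[0.927, 0.374, -0.001], [0.374, -0.927, -0.001], [-0.001, 0.001, -1.0]]
ft_force: [-5.4, -3.3, 9.6]
finger_gap: 7.8
gripper_force: 80.4
```

jog_arm(
  targets=[0.0009, 0.0004, 0, 0, 0, 0, 0, 0, 0, 0, 0, 0],
)

```text
time: 8.68
tool_pos: [529.9, -81.4, 90.9]
ee_rot: [[0.927, 0.374, -0.002], [0.374, -0.927, -0.002], [-0.003, 0.001, -1.0]]
ft_force: [-9.2, -5.0, 13.1]
finger_gap: 7.8
gripper_force: 80.8
```

jog_arm(
  targets=[0, 0, -0.001, 0, 0, 0, 0, 0, 0, 0, 0, 0],
)

```text
time: 8.93
tool_pos: [530.0, -81.5, 90.9]
ee_rot: [[0.927, 0.374, -0.002], [0.374, -0.927, -0.002], [-0.002, 0.001, -1.0]]
ft_force: [-12.3, -4.0, 23.9]
finger_gap: 8.0
gripper_force: 82.4
```

jog_arm(
  targets=[0.0009, 0.0004, -0.0005, 0, 0, 0, 0, 0, 0, 0, 0, 0, 0, 0, 0, 0, 0, 0],
)

```text
time: 9.3
tool_pos: [530.2, -81.4, 90.9]
ee_rot: [[0.928, 0.374, -0.003], [0.374, -0.928, -0.003], [-0.004, 0.002, -1.0]]
ft_force: [-17.2, -5.2, 32.5]
finger_gap: 7.8
gripper_force: 83.7
```

Run:
```python
from h import *
a=grab('wrist');s=a['state'];print(s['time'],s['tool_pos'],np.array(s['ee_rot']).round(4).tolist(),s['ft_force'],s['torque'],s['finger_gap'])
b=grab('side');P=pts(a);I=a['image'];hsv=cv2.cvtColor(I,cv2.COLOR_RGB2HSV)
save('w3',np.hstack([cv2.resize(I,(400,300)),cv2.resize(b['image'][140:260,200:360],(400,300),interpolation=cv2.INTER_CUBIC)]))
t=np.array(s['tool_pos'][:2]);yaw=np.arctan2(.374,.927);c,sn=np.cos(yaw),np.sin(yaw)
def loc(P):
    L=P.copy();d=P[...,:2]-t;L[...,0]=d[...,0]*c+d[...,1]*sn;L[...,1]=-d[...,0]*sn+d[...,1]*c;return L
def rect(p,n):
    r=cv2.minAreaRect(p[:,:2].astype(np.float32));print(n,len(p),np.percentile(p[:,2],[5,50,95]).round(1),np.round(r[0],1),np.round(r[1],1),round(r[2],1))
L=loc(P);R=(L[...,0]>10)&(L[...,0]<70)&(abs(L[...,1])<40)
rect(L[R&(L[...,2]>100)&(L[...,2]<112)],'uprtop')
p=L[R&(L[...,2]>100)&(L[...,2]<112)];A=np.c_[p[:,:2],np.ones(len(p))];print('top slope',np.linalg.lstsq(A,p[:,2],rcond=None)[0])
Lb=loc(pts(b));J=b['image'];h=cv2.cvtColor(J,cv2.COLOR_RGB2HSV)
m=(h[...,0]>100)&(h[...,0]<125)&(h[...,1]>90)&(abs(Lb[...,0]+20)<50)&(abs(Lb[...,1])<25)&(Lb[...,2]<60)
p=Lb[m];print(len(p))
for x in range(-60,25,12):
    q=p[abs(p[:,0]-x)<6]
    if len(q)>3: print(x,np.percentile(q[:,2],[5,50,95]).round(1))
```

```text
9.3 [530.23178317 -81.42116614  90.87067999] [[0.9276, 0.3737, -0.0025], [0.3737, -0.9276, -0.0031], [-0.0035, 0.002, -1.0]] [-17.23620262  -5.197164    32.53939275] [-1.01061863  3.77576564  0.0429434 ] 7.774630146900558
uprtop 3619 [103.5 107.7 108.9] [24.2  1.9] [28.5 44.5] 0.1
top slope [-1.19317081e-01 -7.27564820e-04  1.10769803e+02]
151
-60 [13.6 25.1 27.4]
-48 [15.3 25.7 27.8]
-36 [15.2 25.1 27.8]
-24 [10.3 24.9 28.4]
-12 [12.5 21.6 28.4]
0 [12.5 22.4 26.4]
12 [14.6 23.3 28.2]
```

View pics/w3.png

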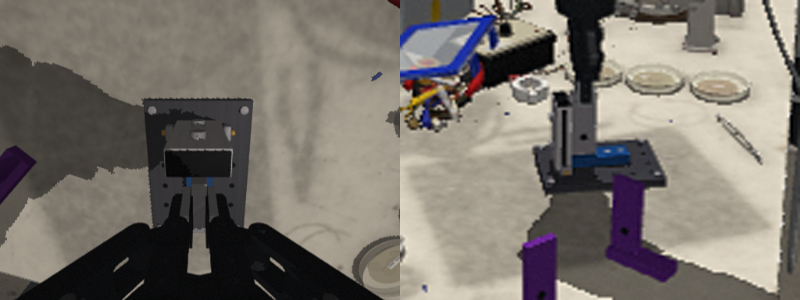

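The side crop shows the square seated in the corner with the foot on the plate (600,155) and the blade beside the upright (565,135). The slope fit is suspect because it mixes in finger points, so I'll profile the upright alone.

Run:
```python
from h import *
a=grab('wrist');s=a['state'];P=pts(a)
t=np.array(s['tool_pos'][:2]);c,n=.927,.374
d=P[...,:2]-t;x=d[...,0]*c+d[...,1]*n;y=-d[...,0]*n+d[...,1]*c;z=P[...,2]
m=(abs(y-1.9)<21)&(abs(y-1.9)>13)&(x>0)&(x<60)&(z>15)&(z<125)
for k in range(0,60,2):
    q=z[m&(abs(x-k)<1)]
    if len(q)>3: print(k,len(q),np.percentile(q,[5,50,95]).round(1))
# rear face lean
for h in range(30,105,10):
    q=x[m&(abs(z-h)<3)]
    if len(q)>3: print('h',h,len(q),np.median(q).round(1))
u=m&(x>20)&(x<36)&(z>95);A=np.c_[x[u],y[u],np.ones(u.sum())];print(np.linalg.lstsq(A,z[u],rcond=None)[0])
print(s['ft_force'])
```

```text
4 9 [115.  119.4 123. ]
6 349 [107.9 116.6 124.1]
18 11 [106.3 107.  107.6]
20 99 [106.7 107.8 108.8]
22 112 [106.9 108.  108.9]
24 120 [106.9 108.  108.9]
26 116 [107.1 107.9 108.8]
28 118 [106.8 107.9 108.8]
30 116 [106.9 107.8 108.8]
32 121 [106.9 107.7 108.8]
34 124 [106.7 107.9 108.9]
36 169 [ 74.2 107.5 108.5]
38 992 [ 23.9  78.7 105.7]
h 30 39 37.3
h 40 42 37.4
h 50 52 37.4
h 60 49 37.5
h 70 66 37.6
h 80 78 37.6
h 90 91 37.6
h 100 107 37.7
[-1.24986157e-02  3.82638639e-03  1.08195079e+02]
[-16.04600456  -4.76133272  32.58762592]
```

jog_arm(
  targets=[0, 0, 0, 0.0015, -0.0037, 0, 0.0004, 0.0002, 0, 0, 0, 0, 0, 0, 0, 0, 0, 0, 0, 0, 0, 0, 0, 0],
)

```text
time: 9.95
tool_pos: [530.3, -81.4, 90.9]
ee_rot: [[0.928, 0.374, 0.001], [0.374, -0.928, -0.002], [-0.0, 0.002, -1.0]]
ft_force: [-18.4, -5.6, 33.8]
finger_gap: 7.4
gripper_force: 83.7
```

Run:
```python
from h import *
s=manip.state();print(s['time'],s['tool_pos'],np.array(s['ee_rot']).round(4).tolist(),s['ft_force'],s['torque'],s['finger_gap'],s['qvel'].round(2))
```

```text
9.95 [530.2901923  -81.36312045  90.86014286] [[0.9276, 0.3735, 0.0005], [0.3735, -0.9276, -0.002], [-0.0003, 0.0021, -1.0]] [-18.43085493  -5.60504295  33.76713348] [-1.15647829  4.21988315  0.01548042] 7.376091711850772 [ 0.03  0.03  0.   -0.03  0.01  0.07]
```

```bash
python3 -c "
from bench import manip
print(manip.finish_job())"
```

```text
the job is handed in; nothing more can be done
None
```

I handed the job in at about 10 s with the set square still gripped and pressed into the corner, at about 34 N down and 19 N against the upright. The upright measured vertical, the square was centred on it to within about 1 mm, and nothing else on the bench was touched; foot and blade contact was judged from the forces and camera views, and no verdict was returned.

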